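Eject the backup cartridge and catch it

TASK

Eject the backup cartridge from the desk dock without letting it shoot out: with one finger waiting just in front of the cartridge, press the dock's eject key all the way down with the other finger, so that the cartridge pops out against the waiting finger within its first couple of centimetres and is held there for a moment with the key still down. Then draw back slowly, letting the cartridge follow your finger until the ejector no longer pushes it, and leave it lying flat on the deck, standing well out of the slot but still in it, with the key let go and your hand clear. Do not pinch or lift the cartridge, and leave the other things on the desk alone.

Things in the scene. Friction and masses are not known exactly. Their poses are not given: they have to be found in the camera images.
- dock: Fixed desk dock for a removable backup cartridge, aluminium on a black base, 235 x 149 x 47 mm. Origin on the desk under the slot's mouth (front opening), on the slot's centreline; x points into the slot, y to the left seen from the front, z up (dock x, y, z below, in mm). The housing stands behind x = 0; the base runs from x = -75 to 160, y = -98 to 51. Front faces -x, about towards the robot
- deck_edge (a point): middle of the front edge of the deck (dock x = -75, y = 0, z = 14 mm): the open flat top of the base in front of the slot's mouth, x = -75 to 0, y = -50 to 51, on which the cartridge slides out. Its surface is smooth. The eject key is beside it, to its right, in a well whose rim is at z = 22 mm
- eject_key: the eject key: plain flat grey key, 54 mm along dock x, 36 mm along dock y; origin at the centre of its top face. Not pressed, that is at dock x = -35, y = -72.5, z = 33 mm; fully down (8 mm) at z = 25 mm. Spring return, 1.3 N rising to 3.8 N, plus up to 1 N of catch friction. About 5 mm down the catch lets go of the cartridge; it then rests on it, so the released key comes up only part of the way
- cart_front (a point): centre of the front face of the cartridge in the dock, axes as the dock's. Loaded, it is at dock x = -14, y = 0, z = 26.5 mm (it stands 14 mm out of the mouth). Well out but still in the slot means 31 to 60 mm farther out than loaded (dock x = -45 to -74 mm)
- cartridge: the cartridge in the dock: black block 119 x 87 x 25 mm, 180 g, underside on the deck at z = 14 mm, top at 39 mm; origin at the centre of its underside, x to its rear. When the catch lets go, a spring plate pushes it out along dock -x with 5 N falling to 3.2 N, for 36 mm; not stopped, it shoots out at nearly 1 m/s and slides off the dock. Past 36 mm nothing pushes it; let out slowly, it stays there
- spare_cartridge: an identical cartridge lying on the desk to the right of the dock, origin at the centre of its underside; leave it alone
- stylus: black digital pen, 150 mm long, 13 mm thick, lying on the desk to the left of the dock; leave it alone
- card_case: flat clear memory-card case, 60 x 45 x 12 mm, on top of the dock; leave it alone
- mug: white mug, 82 mm across, 95 mm high; leave it alone
- mouse: computer mouse, 105 mm long, on its mat at the right; leave it alone
- pen_stand: black weighted pen stand, 76 mm across, 34 mm high; leave it alone
Mind the look-alikes: they are no part of the job. Leave any green or orange look-alike of the cartridge alone.

How it is judged (in metres and radians):
On the way:
1. the cartridge has popped 3 to 28 mm out and is held there by a finger while another finger keeps the eject key down (contact force between the fingers and eject_key above 0.5 N and z of eject_key in the frame of dock below 0.0295 m and x of cart_front in the frame of dock between -0.042 and -0.017 m and contact force between the fingers and cartridge above 0.5 N), for 0.2 s.
At the end, for the whole second after the job is handed in: The cartridge lies at rest, flat and straight in the slot, 31 to 60 mm farther out than loaded (front face 45 to 74 mm in front of the mouth) (x of cart_front in the frame of dock between -0.074 and -0.045 m and z of cartridge in the frame of dock between 0.01 and 0.018 m and angle between cartridge's own z axis and vertical below 0.08 rad and angle between the x axis of cartridge and the x axis of dock, either way round below 0.1 rad and linear speed of cartridge below 0.01 m/s); the robot touches nothing.
It fails at once if the cartridge shot out: faster than 0.25 m/s when more than 30 mm out (x of cart_front in the frame of dock below -0.044 m and linear speed of cartridge above 0.25 m/s).
It fails at once if the cartridge was lifted or tipped (height (world z) of cartridge above 0.022 m or angle between cartridge's own z axis and vertical above 0.15 rad).
It fails at once if another thing on the desk was moved by more than 15 mm (distance of any of spare_cartridge, stylus, card_case, mug, mouse, pen_stand from where it was at the start of the episode above 0.015 m).
It also fails if it takes over 35 s, if anything falls off the work surface, if the arm or the gripper's body presses on something with over 40 N, if the wrist force passes 120 N, or if a joint passes its speed limit or range.

ROBOT

A 6-joint arm with a two-finger parallel gripper is mounted at the origin on the work surface. World frame = base frame: x ahead of the robot, y to its left, z up, the work surface at z = 0. Lengths are in mm, angles in rad, forces in N, time in s.
With the tool pointing down it reaches from about 375 to 750 mm from the base axis. Payload 9 kg.
Tool frame: the origin (TCP) lies on the mounting face of the last link; the fingertips stand 173 mm ahead of it and the grasp point (between the pads) lies 155 mm ahead of it; z points along the fingers, y is the line along which they close (so a half turn about z gives the same grasp; the last joint's range is limited). The gripper opens to 85 mm and grips with 20 to 120 N. Pads are 22 mm wide; open, the fingers measure 114 mm over their backs; the gripper's body (76 mm by 85 mm) begins 54 mm behind the grasp point. The pads swing forward as they close: fully open they stand 13 mm farther back than shut.
Start: joints at [-1.567, 0.104, 0.097, 1.564, 0, 1.353], TCP at [131.999, -585.315, 404.731] pointing down, gripper open.
Joint ranges: [-2.99, 2.99], [-0.84, 1.86], [-1.1, 1.16], [-1.84, 2.11], [-1.51, 1.56], [-3.14, 3.14]. Speed limits (rad/s): [2.22, 2.22, 2.57, 3.14, 3.14, 3.14].

INTERFACE

Orientations are given as a unit quaternion [x, y, z, w].
In Python, from rig import bot gives the robot as it stands.
- The arm moves only by the tool carry_out, never from a script. Its argument "steps" is a list of rows, each an object with "offset": the shift along the tool's x, y, z in mm, a list of three; "rot": the turn, a rotation vector about the tool's x, y, z in degrees, a list of three. In form: [{"offset": [tx, ty, tz], "rot": [rx, ry, rz]}, ...]. A call has exactly 5 rows; each row shifts and turns the commanded pose from where the row before left it, along the tool's axes as they then stand; what a row does not reach is not made up. A row lasts 1/8 s, in which the tool goes at most 62.5 mm and 10.7 degrees, less where a joint would pass 70% of its speed; a pose out of reach is approached as far as the arm can. A call is refused whole if a number of a shift passes 62.5 or a number of a turn 10.7, either way. A call with a gripper value outside its range is refused whole. "gripper" is the opening in per cent of the stroke, from 0 (shut) to 100 (fully open), set as the call begins (left out, the last holds). The fingers move at their own pace and stop on an object; the grip force is fixed at half the most. Time passes only in rows, so rows that do not move let the fingers close, or fill a call up. It gives the time, the measured TCP pose, the force and the opening at its end, in the units of the state.
- bot.get_obs(): the state, without advancing time (a new reading comes with each control period).
- bot.grab_frame(name): name is "side" or "top"; returns a dict with "img" (420x560x3 uint8, red, green, blue), "mtx" (3x3 intrinsics, pixels), "R" (3x3) and "t" (3): a world point X has camera coordinates R X + t. Camera axes: x right, y down, z forward; pixel columns grow to the right and rows downward; lengths in mm; the calibration is good to about 2 mm. A picture is of the moment at which its call begins. There is no depth.
- bot.hand_in(): hands the job in, once; it reports no verdict.
The state is a dict: "time": time; "joint_pos": joint angles; "qvel": joint speeds; "joint_torque": joint torques, N m; "position": TCP position; "tcp_rot": TCP orientation; "ft_force": force on the tool from outside, world axes, zero at the start; "torque": the same for the moment, N m; "gripper_width": finger opening in mm.
Only numpy, scipy, OpenCV 4.12 (cv2) and the standard library are available. Lean on these libraries where they do the work, as an engineer would, in place of code of your own. Each camera call takes 0.05 s, during which the arm holds its last target. There are 200 camera calls.

## Working session

There is one attempt and no reset: what is moved stays moved. The work goes in short steps, Python scripts to look and compute and a tool call to move; the robot and the scene stay as the last step left them, time stands still between calls to the robot, and variables do not carry over. Pictures are saved under pics/ and viewed, on a budget of 10 in all, crops included, one or two more only if the job needs it, and the job is handed in when it is done.

Besides the shell and the picture viewer there is one more tool, called after "Emit:" by a JSON object that holds its "method" and its "body", one argument or row to a line. carry_out: Moves the arm, as the interface text tells. Its arguments: {"type":"object","properties":{"steps":{"type":"array"},"gripper":{"type":"number"}},"required":["steps"]}

```bash
mkdir -p pics
python3 - <<'E'
from rig import bot
import cv2,numpy as np
o=bot.get_obs();print({k:np.round(v,3) for k,v in o.items()})
for n in("top","side"):
    f=bot.grab_frame(n);cv2.imwrite(f"pics/{n}0.png",f["img"][:,:,::-1])
    np.savez(f"{n}0.npz",**f);print(n,f["mtx"],f["R"],f["t"])
E
```

```text
{'time': np.float64(0.0), 'joint_pos': array([-1.567,  0.105,  0.096,  1.564,  0.   ,  1.353]), 'qvel': array([-0.001,  0.   , -0.001,  0.001, -0.   ,  0.   ]), 'joint_torque': array([ 0.0000e+00, -5.5693e+01,  5.0365e+01,  1.7000e-02, -0.0000e+00,
        0.0000e+00]), 'position': array([ 131.973, -585.191,  403.888]), 'tcp_rot': array([ 0.994,  0.111,  0.   , -0.001]), 'ft_force': array([-0.224,  0.193,  0.002]), 'torque': array([-0.021, -0.022, -0.02 ]), 'gripper_width': np.float64(85.271)}
top [[479.16066687   0.         283.01019129]
 [  0.         479.16066687 206.8481501 ]
 [  0.           0.           1.        ]] [[-0.02298983 -0.99972752  0.00404277]
 [-0.980336    0.02175076 -0.19613321]
 [ 0.19599183 -0.00847234 -0.98056893]] [ -18.80534878  550.28396275 1096.12143419]
side [[400.45507167   0.         283.21162521]
 [  0.         400.45507167 214.14044318]
 [  0.           0.           1.        ]] [[-0.99740407 -0.07198013 -0.00199699]
 [-0.0506425   0.72091139 -0.69117444]
 [ 0.05119048 -0.68927906 -0.72268521]] [ 540.0290246    89.39063262 1135.42811711]
```

View pics/top0.png

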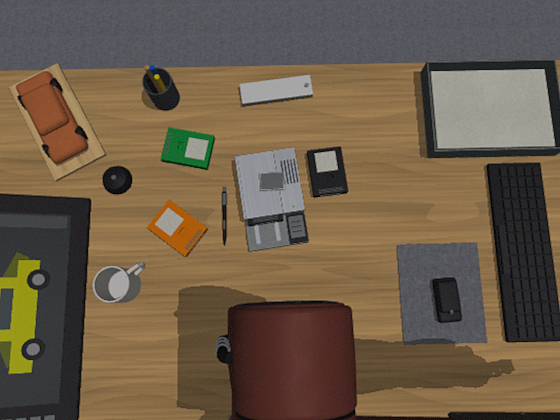

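View pics/side0.png

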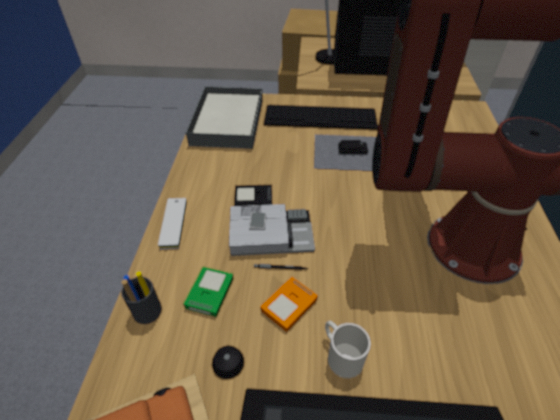

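The top view shows the dock at about (272,185), with its deck and key (297,228) facing the robot. The spare cartridge is at (327,171) and the stylus at (224,215). I'll zoom in on the dock.

Run:
```python
import cv2,numpy as np
a=cv2.imread("pics/top0.png")[135:260,220:360]; b=cv2.imread("pics/side0.png")[170:280,215:335]
a=cv2.resize(a,None,fx=3.5*0.8,fy=3.5*.8,interpolation=cv2.INTER_CUBIC);b=cv2.resize(b,None,fx=3.2,fy=3.2,interpolation=cv2.INTER_CUBIC)
c=np.zeros((360,790,3),np.uint8);c[:a.shape[0],:a.shape[1]]=a;c[:b.shape[0],400:400+b.shape[1]]=b
cv2.imwrite("pics/zoom.png",c);print(a.shape,b.shape)
```

```text
(350, 392, 3) (352, 384, 3)
```

View pics/zoom.png

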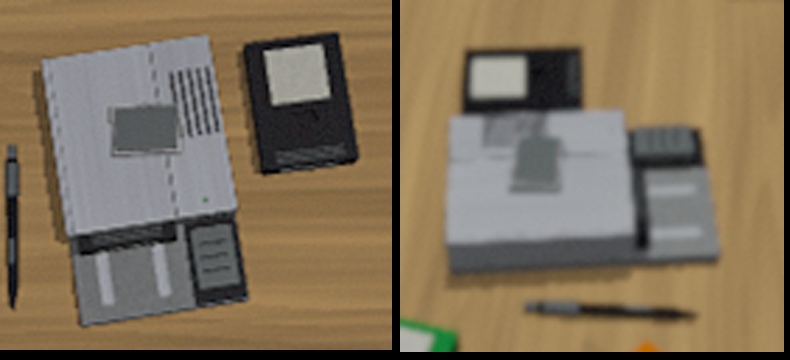

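The crop shows the housing top, the deck's front edge and the grey key clearly in both views. I'll fit the dock pose (x, y, yaw) to these corners by casting rays.

```bash
cat > h.py <<'E'
import numpy as np
def ray(f,u,v,z):
    d=f["R"].T@np.linalg.inv(f["mtx"])@[u,v,1]; c=-f["R"].T@f["t"]
    return (c+d*(z-c[2])/d[2])[:2]
E
python3 - <<'E'
import numpy as np
from h import ray
from scipy.optimize import least_squares
T=[(42,60,160,51,47),(208,36,160,-98,47),(237,212,0,-98,47),(65,238,0,51,47),(82,325,-75,51,14),(247,300,-75,-98,22),
 (187,228,-8,-54.5,33),(233,222,-8,-90.5,33),(243,283,-62,-90.5,33),(197,290,-62,-54.5,33)]
S=[(449,114,160,-98,47),(626,110,0,-98,47),(635,238,0,51,47),(448,240,160,51,47),(634,131,-8,-90.5,33),(697,128,-62,-90.5,33),(700,158,-62,-54.5,33),(636,163,-8,-54.5,33)]
ft=np.load("top0.npz");fs=np.load("side0.npz")
def data(L,f,o):
    return [(ray(f,*o(u,v),z),(x,y)) for u,v,x,y,z in L]
A=data(T,ft,lambda u,v:(220+(u+.5)/2.8-.5,135+(v+.5)/2.8-.5));B=data(S,fs,lambda u,v:(215+(u-399.5)/3.2-.5,170+(v+.5)/3.2-.5))
def fit(D):
    W=np.array([d[0] for d in D]);P=np.array([d[1] for d in D])
    def r(p):
        c,s=np.cos(p[2]),np.sin(p[2]);return (P@np.array([[c,s],[-s,c]])+p[:2]-W).ravel()
    q=least_squares(r,[500,20,0],loss="soft_l1",f_scale=2)
    print(q.x,np.degrees(q.x[2]));print(np.round(r(q.x).reshape(-1,2),1).tolist());return q.x
fit(A);fit(B);x,y,a=fit(A+B)
c,s=np.cos(a),np.sin(a)
for n,px,py in(("key",-35,-72.5),("front",-14,0),("deckedge",-75,0)):print(n,x+c*px-s*py,y+s*px+c*py)
E
```

```text
[5.30190713e+02 1.43388953e+01 1.30663485e-01] 7.486466234915231
[[0.6, 0.7], [1.1, -0.1], [1.6, -0.3], [1.6, -0.9], [-1.2, 1.1], [0.6, -2.5], [-1.5, -1.4], [-1.2, 3.1], [-1.0, 3.0], [-0.5, -1.2]]
[5.29883916e+02 1.88318076e+01 9.25907184e-02] 5.305057386072039
[[-5.5, 1.8], [-2.2, 3.7], [2.1, -0.0], [4.4, 1.5], [-2.5, -2.5], [1.8, 0.5], [2.3, -1.6], [-1.5, -6.8]]
[5.29885596e+02 1.54681714e+01 1.20898590e-01] 6.926978931001205
[[1.0, 0.3], [0.0, -0.6], [0.3, 0.7], [1.8, 0.3], [-1.1, 3.0], [-0.8, -0.8], [-2.3, -0.3], [-2.4, 4.2], [-2.2, 4.6], [-1.4, 0.5], [-3.2, 3.3], [0.6, 0.6], [0.6, -3.6], [2.5, 2.5], [0.1, -5.8], [4.5, -4.4], [4.0, -6.5], [0.1, -10.3]]
key 503.88488384260836 -60.72377663612637
front 515.9877870056933 13.779711436748359
deckedge 455.43304656878075 6.422849971548631
```

The top-view fit is the tighter one: origin about (530,15), yaw about 7.4°. My plan is a 60 mm opening with tool x along dock x. The key finger goes at dock y≈-68, the waiting finger at y≈+6, both centred at x≈-34.

Emit:
{"method": "carry_out", "body": {
  "steps": [
    {"offset": [32, -31, 0], "rot": [0, 0, 0]},
    {"offset": [32, -31, 0], "rot": [0, 0, 0]},
    {"offset": [32, -31, 0], "rot": [0, 0, 0]},
    {"offset": [32, -31, 0], "rot": [0, 0, 0]},
    {"offset": [32, -31, 0], "rot": [0, 0, 0]}
  ],
  "gripper": 70
}}

```text
time: 0.72
position: [254.5, -397.6, 404.4]
tcp_rot: [0.994, 0.111, -0.0, -0.0]
ft_force: [1.1, -0.6, 0.6]
gripper_width: 59.7
```

Emit:
{"method": "carry_out", "body": {
  "steps": [
    {"offset": [32, -31, 0], "rot": [0, 0, 0]},
    {"offset": [32, -31, 0], "rot": [0, 0, 0]},
    {"offset": [32, -31, 0], "rot": [0, 0, 0]},
    {"offset": [32, -31, 0], "rot": [0, 0, 0]},
    {"offset": [32, -31, 0], "rot": [0, 0, 0]}
  ]
}}

```text
time: 1.35
position: [376.5, -211.2, 404.5]
tcp_rot: [0.994, 0.111, -0.0, -0.0]
ft_force: [-0.4, -0.0, 0.1]
gripper_width: 59.6
```

Emit:
{"method": "carry_out", "body": {
  "steps": [
    {"offset": [32, -31, 0], "rot": [0, 0, 0]},
    {"offset": [32, -31, 20], "rot": [0, 0, 0]},
    {"offset": [32, -31, 20], "rot": [0, 0, 0]},
    {"offset": [32, -31, 20], "rot": [0, 0, 0]},
    {"offset": [0, 0, 20], "rot": [0, 0, 5.3]}
  ]
}}

```text
time: 1.98
position: [474.3, -61.0, 323.6]
tcp_rot: [0.998, 0.066, -0.0, -0.0]
ft_force: [-0.9, -0.3, 0.9]
gripper_width: 59.8
```

Emit:
{"method": "carry_out", "body": {
  "steps": [
    {"offset": [10, -12, 20], "rot": [0, 0, 0]},
    {"offset": [10, -12, 20], "rot": [0, 0, 0]},
    {"offset": [11, -13, 20], "rot": [0, 0, 0]},
    {"offset": [0, 0, 18], "rot": [0, 0, 0]},
    {"offset": [0, 0, 0], "rot": [0, 0, 0]}
  ]
}}

```text
time: 2.6
position: [498.6, -22.8, 245.0]
tcp_rot: [0.998, 0.065, -0.002, -0.0]
ft_force: [-0.5, -0.4, 0.2]
gripper_width: 59.7
```

Run:
```python
from rig import bot
import cv2,numpy as np
c=np.zeros((400,800,3),np.uint8)
for n,(r0,c0) in(("top",(140,220)),("side",(140,215))):
    f=bot.grab_frame(n);im=f["img"][r0:r0+130,c0:c0+130,::-1]
    im=cv2.resize(im,(400,400),interpolation=cv2.INTER_CUBIC);k=0 if n=="top" else 400;c[:,k:k+400]=im
cv2.imwrite("pics/z2.png",c);print(bot.get_obs()["position"])
```

```text
[499.39223258 -23.17472629 247.0459227 ]
```

View pics/z2.png

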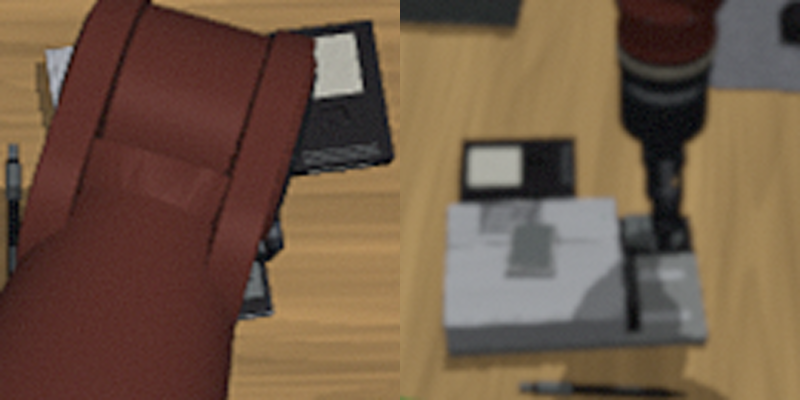

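The top view is blocked by the arm. The side view shows the left fingertip at about crop (668,248), beside the dark cartridge front (630,290). I'll compare that with the projection.

Run:
```python
import numpy as np
f=np.load("side0.npz")
def pr(X,Y,Z):
    p=f["mtx"]@(f["R"]@[X,Y,Z]+f["t"]);u=p[:2]/p[2];return np.round([400+(u[0]-215+.5)*3.077,(u[1]-140+.5)*3.077],1)
c,s=np.cos(.1295),np.sin(.1295)
d=lambda x,y,z:pr(530.1+c*x-s*y,14.8+s*x+c*y,z)
print("cart front edge top",d(-14,43,39),d(-14,-43,39),"bottom",d(-14,43,14))
print("housing",d(0,51,47),d(0,-98,47),"deck",d(-75,51,14),d(-75,-50,14))
t=np.array([499.4,-23.2])
a=np.array([.9913,.1317]);b=np.array([-.1317,.9913])
dt=c*(t-[530.1,14.8])[0]+s*(t-[530.1,14.8])[1],-s*(t-[530.1,14.8])[0]+c*(t-[530.1,14.8])[1];print("tcp in dock",dt)
for z in(74,80,84):
  for sg in(30,44):
    for w in(-11,11):print(z,sg,w,pr(*(t+b*sg+a*w),z))
```

```text
cart front edge top [641.4 316. ] [634.6 245.3] bottom [640.9 333.7]
housing [626.3 317.9] [616.1 198.5] deck [709.1 337.5] [697.3 255. ]
tcp in dock (np.float64(-35.350193344522296), np.float64(-33.71726309333091))
74 30 -11 [674.2 249.1]
74 30 11 [649.7 250.2]
74 44 -11 [675.7 260.6]
74 44 11 [651.  261.8]
80 30 -11 [674.5 244.5]
80 30 11 [649.9 245.6]
80 44 -11 [676.  256.1]
80 44 11 [651.2 257.2]
84 30 -11 [674.6 241.4]
84 30 11 [650.  242.5]
84 44 -11 [676.1 253. ]
84 44 11 [651.3 254.1]
```

Finger and dock agree to within about 4 mm. I'll shift 2 mm forward and descend, then feel for the key.

Emit:
{"method": "carry_out", "body": {
  "steps": [
    {"offset": [2, 0, 8], "rot": [0, 0, 0]},
    {"offset": [0, 0, 8], "rot": [0, 0, 0]},
    {"offset": [0, 0, 8], "rot": [0, 0, 0]},
    {"offset": [0, 0, 8], "rot": [0, 0, 0]},
    {"offset": [0, 0, 0], "rot": [0, 0, 0]}
  ]
}}

```text
time: 3.32
position: [501.1, -22.4, 213.8]
tcp_rot: [0.998, 0.065, -0.001, -0.0]
ft_force: [0.4, -0.1, -0.3]
gripper_width: 59.7
```

Run:
```python
from rig import bot
import cv2,numpy as np
f=bot.grab_frame("side");im=f["img"][175:265,275:365,::-1]
cv2.imwrite("pics/z3.png",cv2.resize(im,(540,540),interpolation=cv2.INTER_CUBIC));o=bot.get_obs();print(o["position"],o["ft_force"])
```

```text
[501.33756974 -22.38263455 214.3140004 ] [ 0.02530011 -0.50943467  0.03005626]
```

View pics/z3.png

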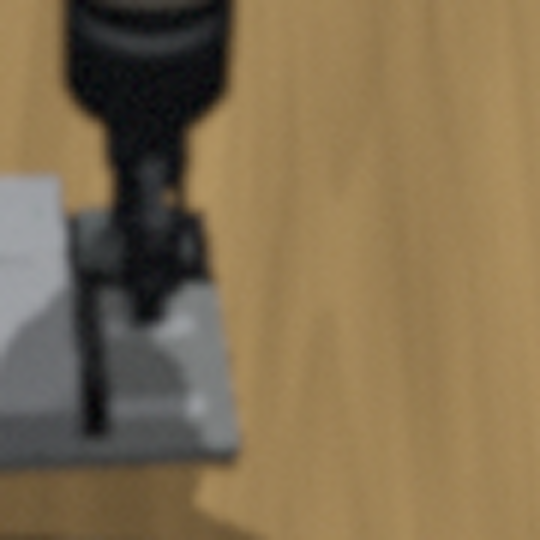

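The tip is narrower than I assumed. It sits at (130–165, 320) and the cartridge's front edge is at about x=103, so the gap is about 11 mm. I'll go 4 mm forward and feel downward.

Emit:
{"method": "carry_out", "body": {
  "steps": [
    {"offset": [2, 0, 1], "rot": [0, 0, 0]},
    {"offset": [2, 0, 1], "rot": [0, 0, 0]},
    {"offset": [0, 0, 2], "rot": [0, 0, 0]},
    {"offset": [0, 0, 2], "rot": [0, 0, 0]},
    {"offset": [0, 0, 0], "rot": [0, 0, 0]}
  ]
}}

```text
time: 4.0
position: [505.4, -21.9, 208.5]
tcp_rot: [0.998, 0.065, -0.0, -0.0]
ft_force: [0.4, 0.3, -0.1]
gripper_width: 59.6
```

Emit:
{"method": "carry_out", "body": {
  "steps": [
    {"offset": [0, 0, 1], "rot": [0, 0, 0]},
    {"offset": [0, 0, 1], "rot": [0, 0, 0]},
    {"offset": [0, 0, 1], "rot": [0, 0, 0]},
    {"offset": [0, 0, 0], "rot": [0, 0, 0]},
    {"offset": [0, 0, 0], "rot": [0, 0, 0]}
  ]
}}

```text
time: 4.62
position: [505.5, -22.0, 205.7]
tcp_rot: [0.998, 0.065, 0.0, 0.0]
ft_force: [0.7, -1.2, 0.6]
gripper_width: 59.9
```

Emit:
{"method": "carry_out", "body": {
  "steps": [
    {"offset": [0, 0, 1], "rot": [0, 0, 0]},
    {"offset": [0, 0, 1], "rot": [0, 0, 0]},
    {"offset": [0, 0, 1], "rot": [0, 0, 0]},
    {"offset": [0, 0, 0], "rot": [0, 0, 0]},
    {"offset": [0, 0, 0], "rot": [0, 0, 0]}
  ]
}}

```text
time: 5.25
position: [505.5, -22.0, 202.7]
tcp_rot: [0.998, 0.065, -0.0, 0.0]
ft_force: [-0.4, 0.5, 0.4]
gripper_width: 59.9
```

Emit:
{"method": "carry_out", "body": {
  "steps": [
    {"offset": [0, 0, 1], "rot": [0, 0, 0]},
    {"offset": [0, 0, 1], "rot": [0, 0, 0]},
    {"offset": [0, 0, 0], "rot": [0, 0, 0]},
    {"offset": [0, 0, 0], "rot": [0, 0, 0]},
    {"offset": [0, 0, 0], "rot": [0, 0, 0]}
  ]
}}

```text
time: 5.88
position: [505.5, -22.0, 200.8]
tcp_rot: [0.998, 0.065, 0.0, 0.0]
ft_force: [-0.5, 0.4, 1.6]
gripper_width: 59.7
```

Emit:
{"method": "carry_out", "body": {
  "steps": [
    {"offset": [0, 0, 1], "rot": [0, 0, 0]},
    {"offset": [0, 0, 1], "rot": [0, 0, 0]},
    {"offset": [0, 0, 1], "rot": [0, 0, 0]},
    {"offset": [0, 0, 0], "rot": [0, 0, 0]},
    {"offset": [0, 0, 0], "rot": [0, 0, 0]}
  ]
}}

```text
time: 6.5
position: [505.5, -22.0, 197.7]
tcp_rot: [0.998, 0.065, 0.0, 0.0]
ft_force: [0.3, -0.2, 3.1]
gripper_width: 59.6
```

Run:
```python
from rig import bot
import cv2,numpy as np
f=bot.grab_frame("side");im=f["img"][175:265,275:365,::-1]
cv2.imwrite("pics/z4.png",cv2.resize(im,(540,540),interpolation=cv2.INTER_CUBIC))
for i in range(4): bot.grab_frame("side");o=bot.get_obs();print(o["position"],o["ft_force"],o["torque"])
```

```text
[505.50189541 -21.95931603 197.72113395] [-0.07990943  0.35934448  2.62477299] [-0.08523541 -0.00880416 -0.02583187]
[505.52280183 -21.97730015 197.74745033] [-0.64728795 -0.33325357  3.24922023] [-0.10285602  0.08034341 -0.02012163]
[505.53097318 -21.97950712 197.75240745] [ 0.07788137 -0.50316525  3.11882783] [-0.12714596 -0.00590668  0.00463549]
[505.50728575 -21.96061381 197.73114133] [ 0.3431273  -1.21838575  2.70170167] [-0.08991197 -0.05820557  0.00257131]
```

View pics/z4.png

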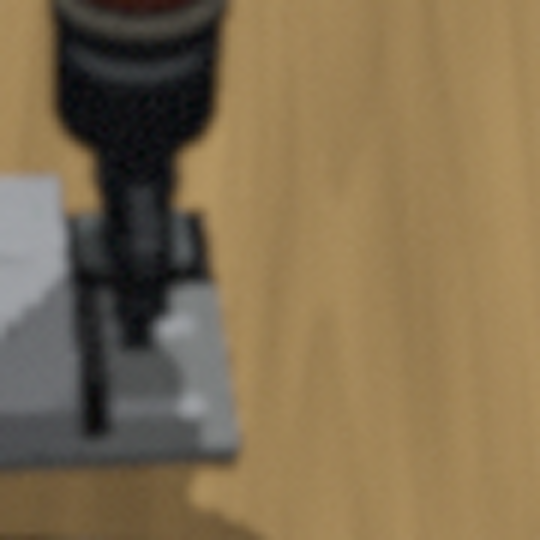

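Force and moment match pressing the key alone (+3 N at y≈-35 mm). The tip (118–160, 345) waits about 5 mm in front of the cartridge edge at x≈103. I'll press on down.

Emit:
{"method": "carry_out", "body": {
  "steps": [
    {"offset": [0, 0, 1], "rot": [0, 0, 0]},
    {"offset": [0, 0, 1], "rot": [0, 0, 0]},
    {"offset": [0, 0, 1], "rot": [0, 0, 0]},
    {"offset": [0, 0, 0], "rot": [0, 0, 0]},
    {"offset": [0, 0, 0], "rot": [0, 0, 0]}
  ]
}}

```text
time: 7.38
position: [505.3, -21.9, 194.5]
tcp_rot: [0.998, 0.065, -0.0, 0.0]
ft_force: [-3.2, -0.6, 2.8]
gripper_width: 59.6
```

Emit:
{"method": "carry_out", "body": {
  "steps": [
    {"offset": [0, 0, 1], "rot": [0, 0, 0]},
    {"offset": [0, 0, 0.5], "rot": [0, 0, 0]},
    {"offset": [0, 0, 0], "rot": [0, 0, 0]},
    {"offset": [0, 0, 0], "rot": [0, 0, 0]},
    {"offset": [0, 0, 0], "rot": [0, 0, 0]}
  ]
}}

```text
time: 8.0
position: [505.3, -22.0, 193.3]
tcp_rot: [0.998, 0.065, -0.0, 0.0]
ft_force: [-4.9, -0.3, 7.3]
gripper_width: 59.6
```

Run:
```python
from rig import bot
import cv2,numpy as np
f=bot.grab_frame("side");im=f["img"][175:265,275:365,::-1]
cv2.imwrite("pics/z5.png",cv2.resize(im,(540,540),interpolation=cv2.INTER_CUBIC))
for i in range(4): bot.grab_frame("side");o=bot.get_obs();print(o["position"],o["ft_force"],o["torque"])
```

```text
[505.32573943 -21.94627535 193.32190738] [-3.81245932 -0.08846295  5.97549632] [-0.29300732  0.87945195  0.13298976]
[505.32751725 -21.95478165 193.32140053] [-4.59544124 -0.63882426  6.55301013] [-0.31130209  0.86492351  0.16887374]
[505.31483167 -21.95640568 193.31724054] [-4.41106599 -0.32526431  5.39704512] [-0.30568375  0.88341496  0.1754669 ]
[505.327958   -21.94375796 193.32254485] [-4.60326931 -0.0810453   6.29500694] [-0.30044405  0.8935227   0.17201819]
```

View pics/z5.png

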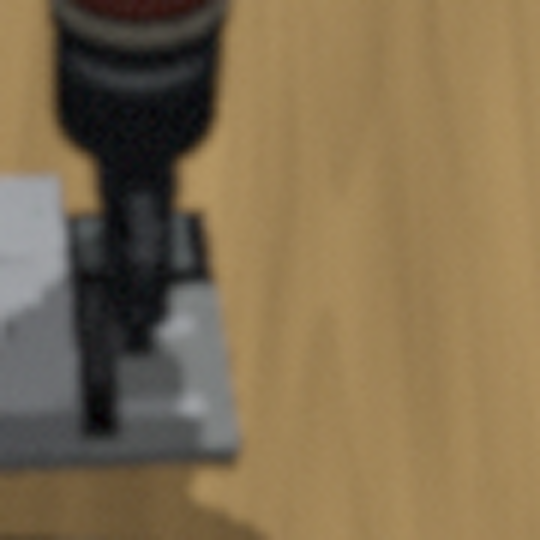

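The cartridge popped and is held: -4.6 N along x, key down at +6 N, and the front edge has moved from x≈103 to about 117, roughly 5–6 mm. I'll draw back a few millimetres with the key still down and hold, so it sits well inside the window.

Emit:
{"method": "carry_out", "body": {
  "steps": [
    {"offset": [-2, 0, 0], "rot": [0, 0, 0]},
    {"offset": [-2, 0, 0], "rot": [0, 0, 0]},
    {"offset": [-2, 0, 0], "rot": [0, 0, 0]},
    {"offset": [0, 0, 0], "rot": [0, 0, 0]},
    {"offset": [0, 0, 0], "rot": [0, 0, 0]}
  ]
}}

```text
time: 8.88
position: [499.5, -22.8, 193.3]
tcp_rot: [0.998, 0.065, 0.0, 0.0]
ft_force: [-1.8, 0.8, 5.9]
gripper_width: 59.8
```

Emit:
{"method": "carry_out", "body": {
  "steps": [
    {"offset": [0, 0, 0], "rot": [0, 0, 0]},
    {"offset": [0, 0, 0], "rot": [0, 0, 0]},
    {"offset": [0, 0, -1], "rot": [0, 0, 0]},
    {"offset": [-2, 0, 0], "rot": [0, 0, 0]},
    {"offset": [-2, 0, 0], "rot": [0, 0, 0]}
  ]
}}

```text
time: 9.5
position: [495.3, -23.2, 194.0]
tcp_rot: [0.998, 0.065, -0.0, -0.0]
ft_force: [-2.2, -0.9, 1.9]
gripper_width: 59.4
```

Emit:
{"method": "carry_out", "body": {
  "steps": [
    {"offset": [-2, 0, -1], "rot": [0, 0, 0]},
    {"offset": [-2, 0, -1], "rot": [0, 0, 0]},
    {"offset": [-2, 0, 0], "rot": [0, 0, 0]},
    {"offset": [-2, 0, 0], "rot": [0, 0, 0]},
    {"offset": [-2, 0, 0], "rot": [0, 0, 0]}
  ]
}}

```text
time: 10.12
position: [485.4, -24.5, 196.0]
tcp_rot: [0.998, 0.065, -0.0, -0.0]
ft_force: [-2.1, -0.8, -0.7]
gripper_width: 59.7
```

Emit:
{"method": "carry_out", "body": {
  "steps": [
    {"offset": [-2, 0, 0], "rot": [0, 0, 0]},
    {"offset": [-2, 0, 0], "rot": [0, 0, 0]},
    {"offset": [-2, 0, 0], "rot": [0, 0, 0]},
    {"offset": [-2, 0, 0], "rot": [0, 0, 0]},
    {"offset": [-1, 0, 0], "rot": [0, 0, 0]}
  ]
}}

```text
time: 10.75
position: [476.6, -25.7, 196.2]
tcp_rot: [0.998, 0.065, 0.0, 0.0]
ft_force: [-1.8, 0.8, 0.2]
gripper_width: 59.9
```

Emit:
{"method": "carry_out", "body": {
  "steps": [
    {"offset": [-1, 0, 0], "rot": [0, 0, 0]},
    {"offset": [-1, 0, 0], "rot": [0, 0, 0]},
    {"offset": [-1, 0, 0], "rot": [0, 0, 0]},
    {"offset": [-1, 0, 0], "rot": [0, 0, 0]},
    {"offset": [-1, 0, 0], "rot": [0, 0, 0]}
  ]
}}

```text
time: 11.38
position: [471.9, -26.4, 196.4]
tcp_rot: [0.998, 0.065, 0.0, 0.0]
ft_force: [1.4, -0.3, 1.6]
gripper_width: 59.6
```

Run:
```python
from rig import bot
import cv2,numpy as np
f=bot.grab_frame("side");im=f["img"][175:265,275:365,::-1]
cv2.imwrite("pics/z6.png",cv2.resize(im,(540,540),interpolation=cv2.INTER_CUBIC))
for i in range(4): bot.grab_frame("side");o=bot.get_obs();print(o["position"],o["ft_force"],o["torque"])
```

```text
[471.86117221 -26.39325727 196.37210787] [1.34638584 0.99277777 2.16511596] [-0.07022507 -0.13939436  0.07117248]
[471.88244826 -26.39358164 196.3569756 ] [1.08640288 0.40641006 2.45589123] [-0.04692311 -0.29316856  0.04132375]
[471.88203865 -26.37238707 196.34755197] [ 1.65459891 -0.74044191  2.45638222] [-0.09223548 -0.19539832  0.0403488 ]
[471.89217874 -26.39159603 196.33702291] [ 1.61578474 -0.03532137  2.5560109 ] [-0.08152648 -0.24086874  0.01039266]
```

View pics/z6.png

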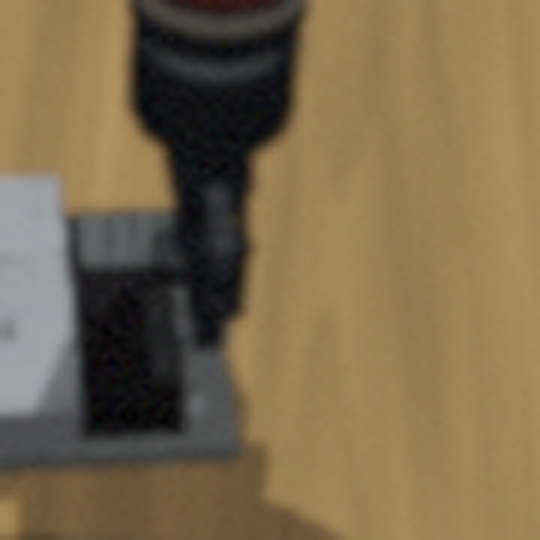

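The cartridge front is at x≈185 against the deck edge at 237, so dock x is about -51 mm, which is past the ejector's push. The finger has separated. I'll back off along -x, then up.

Emit:
{"method": "carry_out", "body": {
  "steps": [
    {"offset": [-2, 0, 0], "rot": [0, 0, 0]},
    {"offset": [-4, 0, 0], "rot": [0, 0, 0]},
    {"offset": [-8, 0, 0], "rot": [0, 0, 0]},
    {"offset": [-12, 0, -4], "rot": [0, 0, 0]},
    {"offset": [-10, 0, -20], "rot": [0, 0, 0]}
  ]
}}

```text
time: 12.25
position: [434.3, -30.7, 218.8]
tcp_rot: [0.998, 0.065, -0.002, -0.001]
ft_force: [0.6, 0.2, -0.0]
gripper_width: 59.8
```

Emit:
{"method": "carry_out", "body": {
  "steps": [
    {"offset": [0, 10, -40], "rot": [0, 0, 0]},
    {"offset": [0, 40, -40], "rot": [0, 0, 0]},
    {"offset": [0, 40, -40], "rot": [0, 0, 0]},
    {"offset": [0, 40, -20], "rot": [0, 0, 0]},
    {"offset": [0, 40, 0], "rot": [0, 0, 0]}
  ]
}}

```text
time: 12.88
position: [457.7, -201.0, 361.9]
tcp_rot: [0.998, 0.064, 0.001, 0.001]
ft_force: [0.1, 0.4, -1.6]
gripper_width: 59.5
```

Emit:
{"method": "carry_out", "body": {
  "steps": [
    {"offset": [0, 40, 0], "rot": [0, 0, 0]},
    {"offset": [0, 40, 0], "rot": [0, 0, 0]},
    {"offset": [0, 40, 0], "rot": [0, 0, 0]},
    {"offset": [0, 0, 0], "rot": [0, 0, 0]},
    {"offset": [0, 0, 0], "rot": [0, 0, 0]}
  ]
}}

```text
time: 13.5
position: [472.9, -318.0, 359.8]
tcp_rot: [0.998, 0.064, -0.0, -0.001]
ft_force: [0.6, 0.1, 0.2]
gripper_width: 59.6
```

Run:
```python
from rig import bot
import cv2,numpy as np
c=np.zeros((400,800,3),np.uint8)
for n,(r0,c0) in(("top",(140,220)),("side",(150,215))):
    f=bot.grab_frame(n);im=f["img"][r0:r0+130,c0:c0+130,::-1]
    im=cv2.resize(im,(400,400),interpolation=cv2.INTER_CUBIC);k=0 if n=="top" else 400;c[:,k:k+400]=im
cv2.imwrite("pics/z7.png",c);o=bot.get_obs();print(o["position"],o["ft_force"],o["time"])
```

```text
[ 473.26201771 -317.57317841  360.21457666] [ 0.43431162 -0.28133673  0.76961744] 13.6
```

View pics/z7.png

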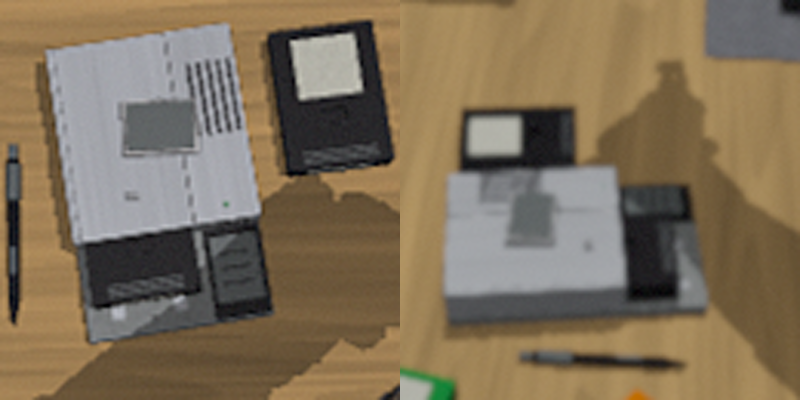

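The cartridge lies straight on the deck. In the top crop its front edge runs (92,307)–(200,290), and the other things look unmoved. A quick numeric check, then I'll hand in.

Run:
```python
import numpy as np
from h import ray
from rig import bot
f=np.load("top0.npz");c,s=np.cos(.1295),np.sin(.1295);ok=True
for u,v in((92,307),(200,290)):
  for z in(14,39):
    d=ray(f,220+u/3.077-.3,140+v/3.077-.3,z)-[530.1,14.8];x=c*d[0]+s*d[1];print(z,x,-s*d[0]+c*d[1])
    ok&=-73<x<-46
print(ok)
if ok: print(bot.hand_in())
```

```text
14 -46.798307212662365 43.86153097505271
39 -50.26466716496072 42.72255330691262
14 -46.32183419871348 -43.351444333464
39 -49.79838541044988 -42.62502767346901
True
the job is handed in; nothing more can be done
None
```

The cartridge is out of the dock without having shot out, and I've handed in the job at about 13.6 s of the 35 s limit. The hand-in gave no verdict.

- **Catch and hold:** I pressed the eject key about 8 mm down with one finger. The cartridge popped about 5–6 mm out against the other finger, which waited about 5 mm in front of it. I drew back another 6 mm or so and held it there with the key still down. The tool read about -4.5 N from the cartridge and +6 N from the key while holding. After the draw-back it read -1.8 N and +5.9 N.
- **Draw-back:** I backed off at 16 mm/s or slower until the push on the finger ended, then moved the hand well clear of the dock.
- **Final check:**
  - **Cartridge:** it looks flat and straight in the slot. Its front face is at dock x ≈ -50 mm (the window is -45 to -74), and the edge's two ends agree to 0.5 mm.
  - **Surroundings:** the spare cartridge, stylus and card case look unmoved. The wrist force is near zero and nothing is being touched.

**Disagreements and limits:**
- The side camera's dock fit was a few millimetres and 2° off the top camera's, so I relied on the top one.
- If the edge I measured was the front face's bottom rather than its top, the position would be ≈ -46.5 mm, which is still inside the window but close to its limit.
- The mug, mouse and pen stand were outside the last crop, so I didn't check them again. The tool never went low near them.

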